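# Set the rim gauge to the red stop

## Task

Set the potter's rim gauge for the next batch: with a fingertip press down the yellow pad in the middle of the blue carriage to free its friction brake and, keeping the pad pressed, push the carriage along its rail until it touches the red stop (not the grey one). Then let go, so that the pad springs up and the carriage stays locked against the red stop. Never force the carriage along with its pad up, grip or lift nothing, and leave the vases and the spatula alone.

Things in the scene. Friction and masses are not known exactly. Their poses are not given: they have to be found in the camera images.
- pad_top (a point): centre of the top of the yellow brake pad, 54 mm along the rail by 66 mm across it, sunk between the carriage's two raised ends. It lies 46 mm above the table with the pad up, 40 mm with it fully pressed, and moves with the pad and the carriage
- carriage_mid (a point): middle of the blue carriage, a fixed point of it 46 mm above the table (where pad_top is while the pad is up). Its y axis runs along the rail. The carriage is 100 mm long along the rail and 90 mm across; its two raised ends, each 20 mm long, rise to 64 mm above the table (18 mm above the pad), and the room between them is 60 mm long and open to the sides, so shut fingers fit in from above and can push against either end. A brass pointer sticks out low on its +x side
- red_stop_mid (a point): the red stop, a fixed block on the rail, 20 mm along the rail, 90 mm across, 30 to 58 mm above the table, with a low red knob on top to 68 mm; this point is its centre, on the rail's centre line, 46 mm above the table. When the carriage touches it, carriage_mid is 60 mm from this point. It may be at either end of the rail
- grey_stop_mid (a point): the grey stop, of the same size, with a black knob, at the other end of the rail; not to be used. This point is its centre, 46 mm above the table
- carriage (a joint): place of the carriage along the rail in m, growing to carriage_mid's +y; 0 is the middle of the 460 mm rail. Free of its brake it takes 1 to 3 N to push; with the brake on it holds against some 8 to 13 N
- pad (a joint): how far the pad is pressed, in m: 0 up (brake on) to 0.006 fully down. It begins to move at 6 N, and the brake is then free, and is fully down at 11 N; let go, it springs up and the brake holds the carriage
- gauge: the whole gauge, fixed to the table: a grey base plate 140 x 480 mm, 10 mm thick, with the rail along its y axis, rail top 30 mm above the table, 26 mm high end plates. Origin on the table under the middle of the rail
- vase0_mid (a point): freshly thrown dark clay vase, bystander, loose; 115 mm tall, 80 mm across the rim, standing on the ware board (top 14 mm above the table). This point is its centre, half-way up
- vase1_mid (a point): freshly thrown dark clay vase, bystander, loose; 115 mm tall, 80 mm across the rim, standing on the ware board (top 14 mm above the table). This point is its centre, half-way up
- vase2_mid (a point): freshly thrown dark clay vase, bystander, loose; 115 mm tall, 80 mm across the rim, standing on the ware board (top 14 mm above the table). This point is its centre, half-way up
- spatula_grip (a point): middle of the handle of a loose spatula lying on the table, about 0.25 m long, a bystander

How it is judged:
By the outcome, as a careful person would: the job done as asked, in the order asked, and still so for the second after the job is handed in, with the robot touching nothing.
It also fails if it takes over 42 s, if anything falls off the work surface, if the arm or the gripper's body presses on something with over 40 N, if the wrist force passes 120 N, or if a joint passes its speed limit or range.

## Robot

A 6-joint arm with a two-finger parallel gripper is mounted at the origin on the work surface. World frame = base frame: x ahead of the robot, y to its left, z up, the work surface at z = 0. Lengths are in m, angles in rad, forces in N, time in s.
With the tool pointing down it reaches from about 0.375 to 0.9 m from the base axis. Payload 3.1 kg.
Tool frame: the origin (TCP) lies on the centre line of the jaws, within the pads' length; the fingertips stand 19 mm ahead of it and the grasp point (between the pads) is the TCP; z points along the fingers, y is the direction in which the jaws open and shut (so a half turn about z gives the same grasp; the last joint's range is limited). The gripper opens to 85 mm and grips with 20 to 120 N. Pads are 22 mm wide; open, the fingers measure 114 mm over their backs; the gripper's body (76 mm by 85 mm) begins 54 mm behind the grasp point. The pads swing forward as they close: fully open they stand 13 mm farther back than shut.
Start: joints at [-1.331, 0.527, 1.433, -0, 1.181, -0.178], TCP at [0.254, -0.571, 0.25] pointing down, gripper open.
Joint ranges: [-3.08, 3.08], [-0.75, 2.2], [0.22, 2.44], [-1.43, 4.57], [0, 2.65], [-2.85, 2.85]. Speed limits (rad/s): [2.79, 2.79, 3.14, 3.14, 3.14, 3.14].

## Interface

Orientations are given as a unit quaternion [x, y, z, w].
In Python, from station import manip, imaging, workorder gives the robot as it stands.
- The arm moves only by the shell command python3 -m creep 'ROWS' [FORCE]. ROWS is a JSON object of lists of equal length, an entry for each row: "claw": the finger opening in cm, from 0 to 8.54; "dp": the shift along the tool's x, y, z in cm, a list of three; "roll": the turn about the tool's z in rad. In form: {"claw": [claw, ...], "dp": [[dx, dy, dz], ...], "roll": [roll, ...]}. A call has 1 to 12 rows; each row is the pose to reach, as a shift and turn from the pose commanded when the call began, along the tool's axes at that moment; what a row does not reach only later rows make up. A row lasts 1/10 s, in which the tool goes at most 50 mm and 8.59 degrees, less where a joint would pass 70% of its speed; a pose out of reach is approached as far as the arm can. A call with a gripper value outside its range is refused whole. The fingers move at their own pace and stop on an object; FORCE is the grip in N (left out, the last holds). Time passes only in rows, so rows that repeat a pose let the fingers close. It gives the time, the measured TCP pose, the force and the opening at its end, in the units of the state.
- manip.sense(): the state, without advancing time (a new reading comes with each control period).
- imaging.snapshot(name): name is "scene" or "top" or "wrist"; returns a dict with "image" (420x560x3 uint8, red, green, blue), "z_map" (420x560 float32, m along the optical axis (not along the pixel's ray), 0 where there is no reading), "vfov" (degrees; the focal length in pixels is half the picture's height over the tangent of half this angle, whatever the lens; pixels are square), "cx", "cy" (the principal point, pixels), "R" (3x3) and "t" (3): a world point X has camera coordinates R X + t. Camera axes: x right, y down, z forward; pixel columns grow to the right and rows downward; lengths in m; the calibration is good to about 2 mm. A picture is of the moment at which its call begins.
- workorder.sign_off(): hands the job in, once; it reports no verdict.
The state is a dict: "t": time; "q": joint angles; "qd": joint speeds; "tau": joint torques, N m; "tcp_pos": TCP position; "tool_rot": TCP orientation; "force": force on the tool from outside, world axes, zero at the start; "ft_torque": the same for the moment, N m; "finger_gap": opening from 0.0 (shut) to 1.0 (fully open).
Only numpy, scipy, OpenCV 4.12 (cv2) and the standard library are available. Lean on these libraries where they do the work, as an engineer would, in place of code of your own. Each camera call takes 0.05 s, during which the arm holds its last target.

## Working session

There is one attempt and no reset: what is moved stays moved. The work goes in short steps, Python scripts to look and compute and a shell command to move; the robot and the scene stay as the last step left them, time stands still between calls to the robot, and variables do not carry over. Pictures are saved under pics/ and viewed, and the job is handed in when it is done.

```bash
mkdir -p pics; ls; python3 - <<'E'
from station import manip, imaging
import cv2,pickle,numpy as np
s=manip.sense(); print(s)
for n in ["scene","top","wrist"]:
    d=imaging.snapshot(n); pickle.dump(d,open(f"pics/{n}0.pkl","wb"))
    cv2.imwrite(f"pics/{n}0.png",d["image"][:,:,::-1]); print(n,d["vfov"],d["cx"],d["cy"],d["R"].round(3).tolist(),d["t"])
E
```

```text
pics
{'t': 0.0, 'q': array([-1.33047805e+00,  5.28453672e-01,  1.43393106e+00,  1.97160855e-05,
        1.18140019e+00, -1.78503919e-01]), 'qd': array([-1.47047677e-03,  2.51326746e-04,  3.91685644e-04,  7.48556236e-04,
       -6.86635313e-04, -3.37489961e-05]), 'tau': array([-1.01064405e-03, -4.42349946e+01, -1.78025812e+01, -3.33347989e-04,
        8.56132829e-03,  1.08193486e-06]), 'tcp_pos': array([ 0.2540406 , -0.57028686,  0.24933211]), 'tool_rot': array([ 9.78153700e-01,  2.07880105e-01, -2.47614272e-05, -1.09589229e-03]), 'force': array([ 0.09045452, -0.62021722,  0.89892077]), 'ft_torque': array([-0.06674591,  0.0104121 , -0.01149911]), 'finger_gap': 0.998868317643664}
scene 56.76929689645908 283.8271154746746 205.04539561537095 [[-0.522, 0.853, -0.008], [0.553, 0.331, -0.765], [-0.649, -0.404, -0.645]] [ 0.29567795 -0.22677826  1.43158602]
top 45.58132182742982 276.4638131706542 203.59780747111304 [[-0.002, -1.0, 0.006], [-0.997, 0.002, -0.08], [0.08, -0.006, -0.997]] [-0.01731028  0.52695054  1.51009839]
wrist 70.1072990750313 278.5628121753211 209.27413215028236 [[0.406, -0.914, -0.002], [-0.865, -0.385, 0.322], [-0.295, -0.129, -0.947]] [-0.62375927 -0.0412378   0.38131031]
```

View pics/scene0.png

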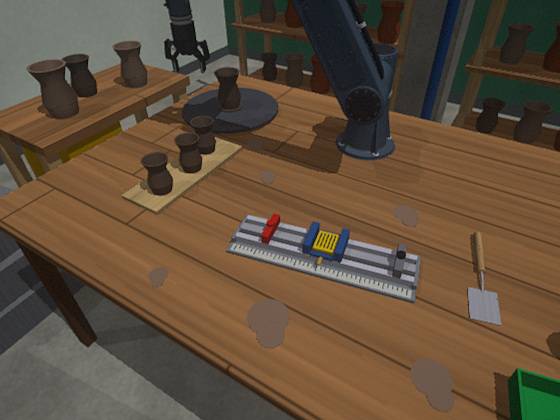

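View pics/top0.png

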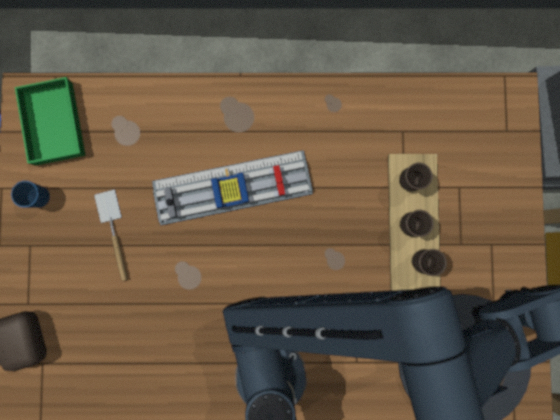

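View pics/wrist0.png

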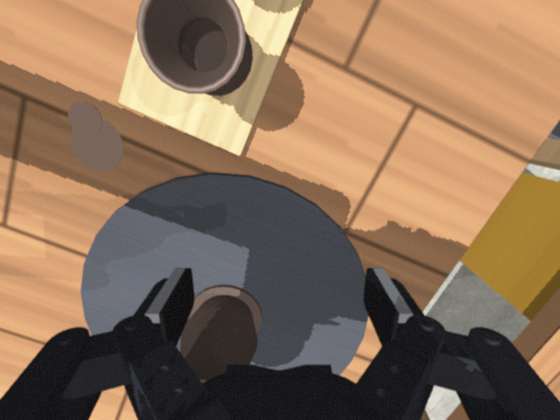

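The scene and top views agree. In the top view the yellow pad is near (231,190), the red stop near (280,180) and the grey stop near (170,203). The vases are on the right around (417,220), on the far side of the red stop. Next I'll measure these positions.

```bash
cat > h.py <<'E'
import numpy as np,cv2,pickle
def ray(d,u,v,h):
    f=d["image"].shape[0]/2/np.tan(np.radians(d["vfov"]/2))
    r=np.array([(u-d["cx"])/f,(v-d["cy"])/f,1.])
    R=np.array(d["R"]);t=np.array(d["t"])
    c=-R.T@t; w=R.T@r
    return c+w*(h-c[2])/w[2]
def masks(im):
    hsv=cv2.cvtColor(im,cv2.COLOR_RGB2HSV); H,S,V=cv2.split(hsv)
    return {"yellow":((H>22)&(H<35)&(S>190)&(V>120)).astype(np.uint8),
     "red":(((H<4)|(H>175))&(S>200)&(V>110)).astype(np.uint8),
     "blue":((H>102)&(H<122)&(S>150)&(V>60)).astype(np.uint8)}
def comps(m,amin=25):
    n,l,s,c=cv2.connectedComponentsWithStats(m); return [(s[i],c[i],l==i) for i in range(1,n) if s[i][4]>=amin]
E
python3 - <<'E'
from h import *
for n in ["top","scene"]:
    d=pickle.load(open(f"pics/{n}0.pkl","rb"))
    for k,m in masks(d["image"]).items():
        h={"yellow":.046,"red":.060,"blue":.064}[k]
        for s,c,mm in comps(m): 
            ys,xs=np.nonzero(mm); rc=cv2.minAreaRect(np.c_[xs,ys].astype(np.float32))
            print(n,k,s.tolist(),c.round(1),ray(d,*c,h).round(4),'rect centre',ray(d,*rc[0],h).round(4))
            if n=="top": print([ray(d,*p,h)[:2].round(3).tolist() for p in cv2.boxPoints(rc)])
d=pickle.load(open("pics/top0.pkl","rb"))
cv2.imwrite("pics/topz.png",cv2.resize(d["image"][140:235,140:325,::-1],None,fx=4.2,fy=4.2,interpolation=cv2.INTER_CUBIC))
E
```

```text
top blue [212, 174, 36, 33, 318] [229.9 191.5] [0.56   0.1207 0.064 ] rect centre [0.5633 0.1213 0.064 ]
[[0.596, 0.177], [0.615, 0.083], [0.531, 0.066], [0.512, 0.16]]
scene yellow [313, 231, 26, 22, 296] [325.4 241.8] [0.5672 0.1246 0.046 ] rect centre [0.5659 0.1235 0.046 ]
scene red [267, 214, 13, 11, 78] [273.2 219.2] [ 0.5765 -0.0261  0.06  ] rect centre [ 0.5763 -0.0261  0.06  ]
scene red [262, 226, 12, 11, 71] [267.1 231.1] [ 0.6226 -0.0152  0.06  ] rect centre [ 0.6202 -0.0156  0.06  ]
scene blue [429, 39, 21, 76, 159] [438.6  76.7] [-0.5993  0.099   0.064 ] rect centre [-0.6049  0.0961  0.064 ]
scene blue [303, 222, 16, 24, 156] [310.9 233.3] [0.5756 0.0867 0.064 ] rect centre [0.577  0.0874 0.064 ]
scene blue [335, 229, 14, 25, 178] [341.8 241.1] [0.5608 0.1651 0.064 ] rect centre [0.5601 0.1656 0.064 ]
scene blue [310, 251, 23, 8, 53] [320.8 254.4] [0.6267 0.141  0.064 ] rect centre [0.6265 0.1416 0.064 ]
```

View pics/topz.png

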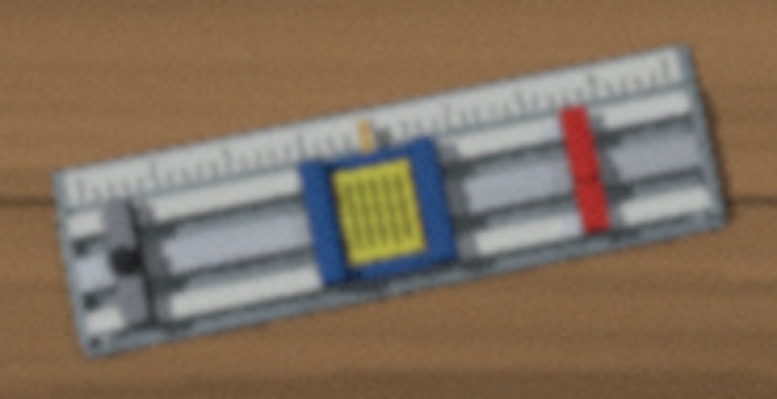

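The zoom shows the carriage mid-rail with its pad near zoom pixel (382,212). The red stop is near (585,170), the grey stop near (127,262), and the pointer is on the far (+x) side. I'll now get the axis and the distances.

```bash
python3 - <<'E'
from h import *
d=pickle.load(open("pics/top0.pkl","rb"))
im=d["image"];H,S,V=cv2.split(cv2.cvtColor(im,cv2.COLOR_RGB2HSV))
print(H[190,231],S[190,231],V[190,231],H[180,280],S[180,280],V[180,280])
sel=np.zeros(H.shape,bool);sel[140:235,140:325]=1
P=[(x/4.2+140,y/4.2+140) for x,y in [(55,172),(688,45),(727,220),(87,355)]]
W=np.array([ray(d,*p,.010)[:2] for p in P]);print("corners",W.round(3).tolist(),W.mean(0))
for a,b in [(0,1),(3,2),(1,2),(0,3)]:
    v=W[b]-W[a];print(np.linalg.norm(v),np.degrees(np.arctan2(v[1],v[0])))
Y=(H>23)&(H<36)&(S>140)&(V>80)&sel
R=((H<6)|(H>172))&(S>150)&(V>80)&sel
B=(H>100)&(H<125)&(S>110)&sel
for k,m,h in [("y",Y,.046),("r",R,.060),("b",B,.064)]:
    for s,c,mm in comps(m.astype(np.uint8),40):
        ys,xs=np.nonzero(mm);w=np.array([ray(d,x,y,h)[:2] for x,y in zip(xs,ys)]).astype(np.float32)
        (cc,wh,a)=cv2.minAreaRect(w*1000);print(k,s[4],w.mean(0),cc,wh,a)
E
```

```text
30 155 153 1 191 163
corners [[0.599, 0.363], [0.693, -0.104], [0.562, -0.132], [0.464, 0.337]] [0.57951039 0.11604253]
0.47632492269193627 -78.6130687770459
0.47930217742606773 -78.15265980199604
0.1333794830316029 -167.94716327988473
0.1372292000509344 -169.20246809379998
y 339 [0.5663673  0.12305708] (566.3946533203125, 123.39795684814453) (60.21197509765625, 51.428916931152344) 11.4486722946167
r 155 [ 0.5943803  -0.02532131] (594.6629638671875, -25.135143280029297) (87.62657165527344, 17.579700469970703) 11.833538055419922
b 457 [0.561711   0.12093017] (563.5005493164062, 121.32257080078125) (90.5129623413086, 99.11732482910156) 11.791816711425781
```

```bash
cat >> h.py <<'E'
from scipy.spatial.transform import Rotation as Ro
E
cat > go.py <<'E'
import sys
from h import *
from station import manip
s=manip.sense();T=np.array([float(x) for x in sys.argv[1:4]])
R=Ro.from_quat(s["tool_rot"]).as_matrix();print("tcp",s["tcp_pos"].round(4),"xaxis deg",np.degrees(np.arctan2(R[1,0],R[0,0])).round(2),"z",R[:,2].round(3),"t",round(s["t"],2),"F",s["force"].round(1),"gap",round(s["finger_gap"],3))
print("dp cm",(R.T@(T-s["tcp_pos"])*100).round(2))
print("roll for x->101.7deg",-(np.radians(101.7)-np.arctan2(R[1,0],R[0,0])))
E
python3 go.py 0.566 0.124 0.2; python3 go.py 0.41 -0.22 0.25
```

```text
tcp [ 0.2541 -0.5705  0.2496] xaxis deg 24.0 z [-0.     0.002 -1.   ] t 0.15 F [-0.6  0.1  0. ] gap 0.998
dp cm [ 56.74 -50.75   5.06]
roll for x->101.7deg -1.3561913029328654
tcp [ 0.2541 -0.5705  0.2496] xaxis deg 24.0 z [-0.     0.002 -1.   ] t 0.15 F [-0.6  0.1  0. ] gap 0.998
dp cm [ 2.850e+01 -2.568e+01  1.000e-02]
roll for x->101.7deg -1.3561913029328654
```

```bash
python3 -m creep '{"claw":[6,4,2,0,0,0,0,0,0,0,0,0],"dp":[[1,-1,0],[3,-3,0],[6,-5,0],[9,-8,0],[12,-11,0],[15,-13,0],[18,-16,0],[21,-19,0],[24,-21,0],[27,-24,0],[28,-25,0],[28,-25,0]],"roll":[-0.03,-0.1,-0.18,-0.26,-0.34,-0.42,-0.5,-0.58,-0.64,-0.66,-0.68,-0.68]}' && python3 go.py 0.566 0.124 0.2
```

```text
t: 1.35
tcp_pos: [0.4082, -0.2262, 0.2503]
tool_rot: [0.852, 0.524, -0.0, -0.001]
force: [-0.3, -0.6, -0.3]
finger_gap: 0.003
tcp [ 0.4082 -0.2262  0.2503] xaxis deg 63.23 z [-0.001  0.001 -1.   ] t 1.35 F [-0.3 -0.6 -0.3] gap 0.003
dp cm [38.37 -1.68  5.05]
roll for x->101.7deg -0.6714218770591742
```

```bash
python3 -m creep '{"claw":[0,0,0,0,0,0,0,0,0,0,0,0],"dp":[[1,0,0],[4,-0.2,0],[8,-0.4,1],[12,-0.6,1.5],[16,-0.8,2],[20,-1,2.5],[24,-1.2,3],[28,-1.4,4],[32,-1.6,5],[35.5,-1.7,5],[38.4,-1.7,5],[38.4,-1.7,5]],"roll":[-0.03,-0.09,-0.16,-0.23,-0.3,-0.37,-0.44,-0.51,-0.57,-0.62,-0.67,-0.67]}' && python3 go.py 0.566 0.124 0.1 && python3 - <<'E'
from station import imaging
import cv2,pickle
for n in ["scene","wrist"]:
    d=imaging.snapshot(n); pickle.dump(d,open(f"pics/{n}1.pkl","wb"))
    cv2.imwrite(f"pics/{n}1.png",d["image"][:,:,::-1])
E
```

```text
t: 2.55
tcp_pos: [0.5702, 0.1228, 0.2001]
tool_rot: [0.633, 0.775, 0.001, 0.001]
force: [-0.1, -0.1, 0.8]
finger_gap: 0.006
tcp [0.5702 0.1228 0.2001] xaxis deg 101.53 z [ 0.003  0.001 -1.   ] t 2.55 F [-0.1 -0.1  0.8] gap 0.006
dp cm [ 0.2  -0.42 10.01]
roll for x->101.7deg -0.003038532513079728
```

View pics/wrist1.png

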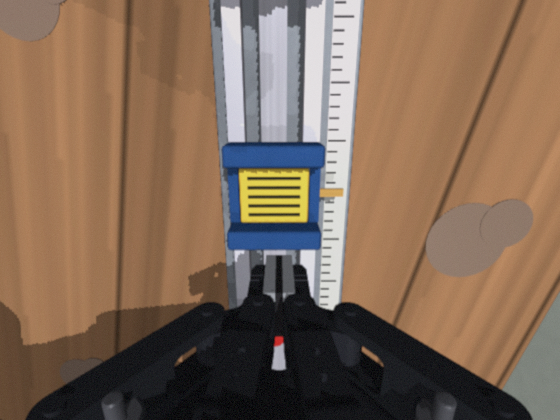

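View pics/scene1.png

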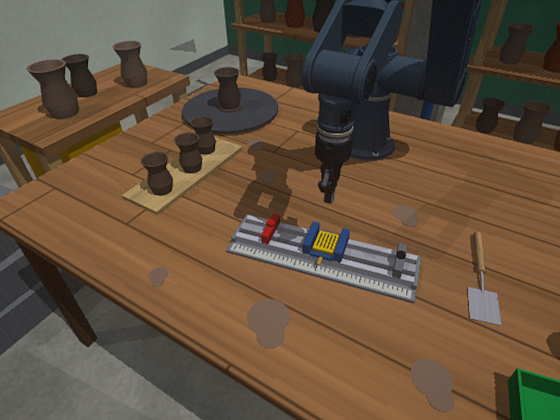

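In the wrist view the pad is centred near (273,195), directly ahead of the shut fingers, and the rail runs vertically. I'll measure the pad and the rail angle from this closer picture.

```bash
python3 - <<'E'
from h import *
d=pickle.load(open("pics/wrist1.pkl","rb"))
im=d["image"]
for k,m in masks(im).items():
    h={"yellow":.046,"red":.06,"blue":.064}[k]
    for s,c,mm in comps(m,200):
        ys,xs=np.nonzero(mm);w=np.array([ray(d,x,y,h)[:2] for x,y in zip(xs,ys)]).astype(np.float32)
        print(k,s.tolist(),c.round(1),w.mean(0),cv2.minAreaRect(w*1000))
H,S,V=cv2.split(cv2.cvtColor(im,cv2.COLOR_RGB2HSV))
print(H[195,273],S[195,273],V[195,273],H[155,273],S[155,273],V[155,273])
m=((H>20)&(H<36)&(S>150)&(V>120)).astype(np.uint8);m=cv2.morphologyEx(m,cv2.MORPH_CLOSE,np.ones((7,7)))
for s,c,mm in comps(m,1500):
    ys,xs=np.nonzero(mm);w=np.array([ray(d,x,y,.046)[:2] for x,y in zip(xs,ys)]).astype(np.float32)
    print(s.tolist(),cv2.minAreaRect(w*1000))
# raised ends top corners read by eye
for u,v in [(222,143),(325,143),(324,167),(224,167),(228,249),(322,249)]: print(ray(d,u,v,.064).round(4))
E
```

```text
blue [223, 143, 101, 107, 5672] [273.3 194.3] [0.5628517  0.12772141] ((563.4171142578125, 124.70195770263672), (87.01400756835938, 99.92842864990234), 11.390358924865723)
25 158 144 108 176 142
[239, 169, 70, 54, 3609] ((563.9585571289062, 122.19511413574219), (65.65080261230469, 53.22694778442383), 11.393648147583008)
[0.511  0.1651 0.064 ]
[0.5971 0.1824 0.064 ]
[0.6013 0.1623 0.064 ]
[0.5156 0.145  0.064 ]
[0.5304 0.0671 0.064 ]
[0.6189 0.0849 0.064 ]
```

```bash
python3 -m creep '{"claw":[0,0,0,0,0,0,0,0,0,0],"dp":[[-0.3,-0.2,1],[-0.8,-0.5,3],[-0.8,-0.5,5],[-0.8,-0.5,7],[-0.8,-0.5,8.5],[-0.8,-0.5,9.5],[-0.8,-0.5,10.2],[-0.8,-0.5,10.5],[-0.8,-0.5,10.5],[-0.8,-0.5,10.5]],"roll":[0,0,0,0,0,0,0,0,0,0]}' && python3 go.py 0.5665 0.1137 0.065 && python3 - <<'E'
from station import imaging
import cv2,pickle
for n in ["scene","wrist"]:
    d=imaging.snapshot(n); pickle.dump(d,open(f"pics/{n}2.pkl","wb"))
    im=d["image"][:,:,::-1]
    if n=="scene": im=cv2.resize(im[170:310,210:440],None,fx=3.4,fy=3.4,interpolation=cv2.INTER_CUBIC)
    cv2.imwrite(f"pics/{n}2.png",im)
E
```

```text
t: 3.65
tcp_pos: [0.5649, 0.1122, 0.0959]
tool_rot: [0.634, 0.774, 0.0, 0.0]
force: [0.5, -0.1, -0.0]
finger_gap: 0.0
tcp [0.5649 0.1122 0.0959] xaxis deg 101.34 z [ 0.001 -0.    -1.   ] t 3.65 F [ 0.5 -0.1 -0. ] gap 0.0
dp cm [0.12 0.19 3.09]
roll for x->101.7deg -0.006213507660623785
```

View pics/wrist2.png

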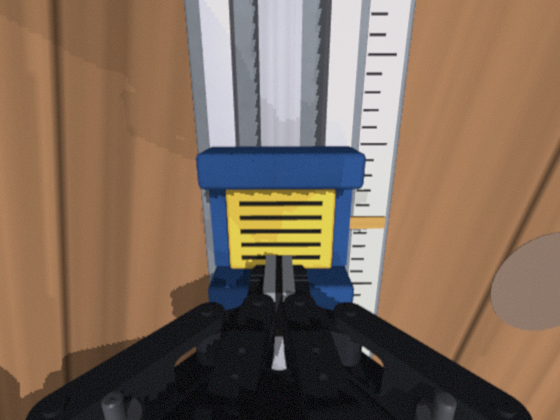

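View pics/scene2.png

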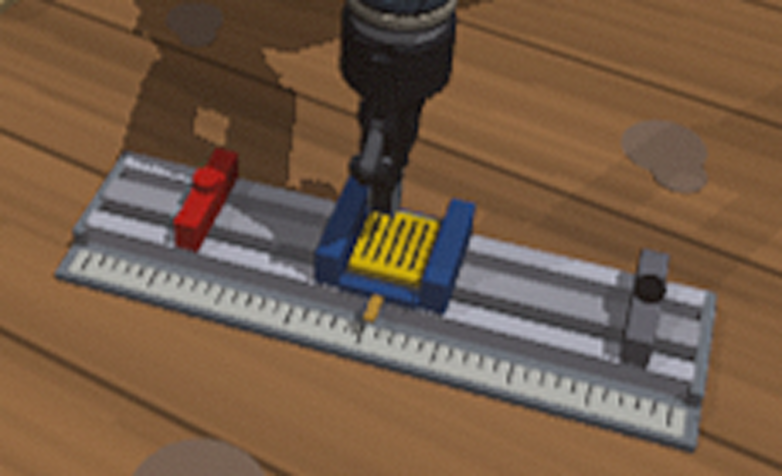

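The shut fingertips sit at (279,258) in the wrist view, above the red-side half of the pad. I'll check the fingertip position and its clearance to the end wall with the depth map.

```bash
python3 - <<'E'
from h import *
d=pickle.load(open("pics/wrist2.pkl","rb"))
f=210/np.tan(np.radians(d["vfov"]/2));R=np.array(d["R"])
ax=np.array([np.cos(np.radians(101.4)),np.sin(np.radians(101.4))]);ac=np.array([ax[1],-ax[0]])
c=np.array([.5645,.1235])
def pt(u,v):
    z=d["z_map"][v,u];return R.T@(np.array([(u-d["cx"])/f*z,(v-d["cy"])/f*z,z])-d["t"])
for u,v in [(270,258),(288,258),(279,256),(270,265),(270,280),(288,290),(280,230),(280,170),(225,285),(335,285),(225,275),(225,300)]:
    p=pt(u,v);print((u,v),p.round(4),"along",((p[:2]-c)@ax*1000).round(1),"across",((p[:2]-c)@ac*1000).round(1))
E
```

```text
(270, 258) [0.5586 0.1223 0.0846] along -0.1 across -6.0
(288, 258) [0.5676 0.124  0.0845] along -0.1 across 3.1
(279, 256) [0.5631 0.123  0.0822] along -0.2 across -1.4
(270, 265) [0.5588 0.1224 0.0919] along 0.1 across -5.8
(270, 280) [0.5592 0.1223 0.1048] along -0.1 across -5.5
(288, 290) [0.5667 0.1239 0.1126] along -0.1 across 2.2
(280, 230) [0.5637 0.1235 0.0486] along 0.1 across -0.8
(280, 170) [0.5556 0.1633 0.064 ] along 40.7 across -0.8
(225, 285) [0.5368 0.0863 0.0611] along -31.0 across -34.5
(335, 285) [0.6023 0.1005 0.0627] along -30.1 across 32.5
(225, 275) [0.535  0.0871 0.0514] along -29.9 across -36.1
(225, 300) [0.5385 0.0775 0.0637] along -39.9 across -34.6
```

Measured clearance from the finger's back face to the red-side wall is about 8 mm, and the finger is centred across the rail. I'll press down slowly.

```bash
python3 -m creep '{"claw":[0,0,0,0,0,0,0,0],"dp":[[0,0.1,1],[0,0.1,2],[0,0.1,2.6],[0,0.1,2.8],[0,0.1,3],[0,0.1,3.1],[0,0.1,3.2],[0,0.1,3.2]],"roll":[0,0,0,0,0,0,0,0]}' && python3 go.py 0.566 0.112 0.059
```

```text
t: 4.55
tcp_pos: [0.5647, 0.1125, 0.0639]
tool_rot: [0.634, 0.774, -0.0, -0.001]
force: [-3.1, 0.5, 7.1]
finger_gap: 0.002
tcp [0.5647 0.1125 0.0639] xaxis deg 101.35 z [-0.001 -0.    -1.   ] t 4.55 F [-3.1  0.5  7.1] gap 0.002
dp cm [-0.07  0.12  0.49]
roll for x->101.7deg -0.006023587800660701
```

```bash
python3 -m creep '{"claw":[0,0,0,0,0],"dp":[[0,0,0.2],[0,0,0.4],[0,0,0.5],[0,0,0.6],[0,0,0.6]],"roll":[0,0,0,0,0]}' && python3 go.py 0.566 0.112 0.059
```

```text
t: 5.05
tcp_pos: [0.5647, 0.1124, 0.059]
tool_rot: [0.634, 0.774, -0.0, -0.0]
force: [-4.2, -0.3, 13.0]
finger_gap: 0.004
tcp [0.5647 0.1124 0.059 ] xaxis deg 101.36 z [-0.001 -0.    -1.   ] t 5.05 F [-4.2 -0.3 13. ] gap 0.004
dp cm [-0.07  0.12 -0.  ]
roll for x->101.7deg -0.005958650549028999
```

```bash
python3 -m creep '{"claw":[0,0,0,0,0,0,0,0,0,0,0,0],"dp":[[0,0,0.1],[0,0,0.1],[-0.3,0,0.1],[-0.8,0,0.1],[-1.3,0,0.1],[-1.8,0,0.1],[-2.4,0,0.1],[-3.0,0,0.1],[-3.6,0,0.1],[-4.1,0,0.1],[-4.4,0,0.1],[-4.5,0,0.1]],"roll":[0,0,0,0,0,0,0,0,0,0,0,0]}' && python3 go.py 0.566 0.112 0.059 && python3 - <<'E'
from station import imaging
import cv2,pickle
for n in ["scene","wrist"]:
    d=imaging.snapshot(n); pickle.dump(d,open(f"pics/{n}3.pkl","wb"))
    im=d["image"][:,:,::-1]
    if n=="scene": im=cv2.resize(im[170:310,210:440],None,fx=3.4,fy=3.4,interpolation=cv2.INTER_CUBIC)
    cv2.imwrite(f"pics/{n}3.png",im)
E
```

```text
t: 6.25
tcp_pos: [0.5738, 0.068, 0.0589]
tool_rot: [0.634, 0.774, -0.0, -0.0]
force: [-4.4, 0.1, 18.4]
finger_gap: 0.003
tcp [0.5738 0.068  0.0589] xaxis deg 101.34 z [-0. -0. -1.] t 6.25 F [-4.4  0.1 18.4] gap 0.003
dp cm [ 4.47  0.1  -0.01]
roll for x->101.7deg -0.006249182634081585
```

View pics/scene3.png

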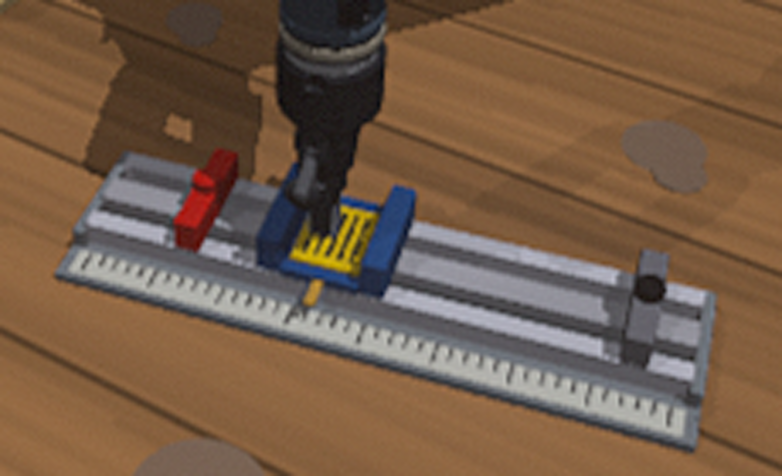

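View pics/wrist3.png

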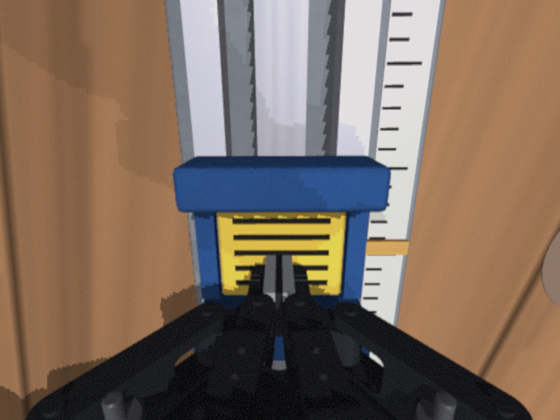

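```bash
python3 -m creep '{"claw":[0,0,0,0,0,0,0,0,0,0],"dp":[[-0.4,-0.05,0],[-0.9,-0.1,0],[-1.4,-0.1,0],[-2.0,-0.1,0],[-2.6,-0.1,0],[-3.1,-0.1,0],[-3.5,-0.1,0],[-3.8,-0.1,0],[-4.0,-0.1,0],[-4.1,-0.1,0]],"roll":[0,0,0,0,0,0,0,0,0,0]}' && python3 -m creep '{"claw":[0,0,0,0],"dp":[[-0.2,0,0],[-0.4,0,0],[-0.6,0,0],[-0.6,0,0]],"roll":[0,0,0,0]}'&& python3 go.py 0.566 0.112 0.059
```

```text
t: 7.35
tcp_pos: [0.5819, 0.0276, 0.0589]
tool_rot: [0.634, 0.774, 0.0, 0.001]
force: [-2.5, 0.5, 15.7]
finger_gap: -0.001
t: 7.75
tcp_pos: [0.5828, 0.0234, 0.0589]
tool_rot: [0.634, 0.773, 0.001, -0.0]
force: [-3.1, 5.5, 16.8]
finger_gap: -0.003
tcp [0.5828 0.0234 0.0589] xaxis deg 101.28 z [ 0.001  0.002 -1.   ] t 7.75 F [-3.1  5.5 16.8] gap -0.003
dp cm [9.02 0.09 0.01]
roll for x->101.7deg -0.0074166215780033795
```

```bash
python3 -m creep '{"claw":[0,0,0,0],"dp":[[-0.15,0,0],[-0.3,0,0],[-0.4,0,0],[-0.4,0,0]],"roll":[0,0,0,0]}'&& python3 go.py 0.566 0.112 0.059 && python3 - <<'E'
from station import imaging
import cv2,pickle
for n in ["scene","wrist"]:
    d=imaging.snapshot(n); pickle.dump(d,open(f"pics/{n}4.pkl","wb"))
    im=d["image"][:,:,::-1]
    if n=="scene": im=cv2.resize(im[170:310,210:440],None,fx=3.4,fy=3.4,interpolation=cv2.INTER_CUBIC)
    cv2.imwrite(f"pics/{n}4.png",im)
E
```

```text
t: 8.15
tcp_pos: [0.5831, 0.0215, 0.0588]
tool_rot: [0.635, 0.773, 0.002, -0.001]
force: [-3.3, 11.2, 18.0]
finger_gap: 0.0
tcp [0.5831 0.0215 0.0588] xaxis deg 101.22 z [ 0.001  0.005 -1.   ] t 8.15 F [-3.3 11.2 18. ] gap 0.0
dp cm [9.21 0.08 0.03]
roll for x->101.7deg -0.008361769314684908
```

View pics/scene4.png

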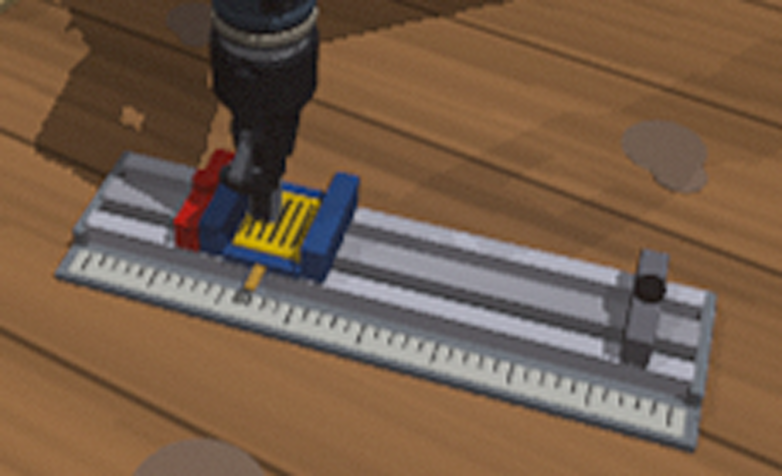

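View pics/wrist4.png

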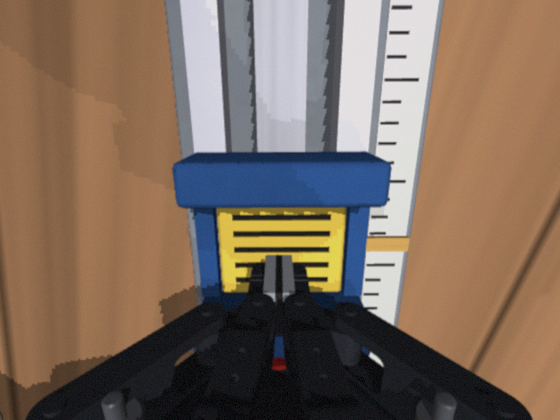

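The blue end abuts the red stop (scene zoom near (205,215)) and along-rail resistance has risen to 11 N with the pad fully down. I'll lift straight up.

```bash
python3 -m creep '{"claw":[0,0,0,0,0,0,0,0,0,0,0,0],"dp":[[0,0,-0.2],[0,0,-0.4],[0,0,-0.6],[0,0,-0.8],[0,0,-1],[0,0,-1.4],[0,0,-2],[0,0,-3.5],[0,0,-6],[0,0,-9],[0,0,-12],[0,0,-12]],"roll":[0,0,0,0,0,0,0,0,0,0,0,0]}'&& python3 -m creep '{"claw":[0,0,0,0,0,0],"dp":[[1,-1,0],[3,-4,0],[5,-8,0],[7,-12,0],[7,-14,0],[7,-14,0]],"roll":[0,0,0,0,0,0]}' && python3 - <<'E'
from station import imaging
import cv2,pickle
for n in ["scene","top"]:
    d=imaging.snapshot(n); pickle.dump(d,open(f"pics/{n}5.pkl","wb"))
    im=d["image"][:,:,::-1]
    if n=="scene": im=cv2.resize(im[170:310,210:440],None,fx=3.4,fy=3.4,interpolation=cv2.INTER_CUBIC)
    cv2.imwrite(f"pics/{n}5.png",im)
E
```

```text
t: 9.45
tcp_pos: [0.5863, 0.0173, 0.1806]
tool_rot: [0.634, 0.773, 0.002, 0.004]
force: [1.0, -0.4, -0.5]
finger_gap: 0.001
t: 10.05
tcp_pos: [0.4258, 0.0603, 0.1749]
tool_rot: [0.633, 0.774, -0.003, -0.004]
force: [0.8, 0.0, -0.6]
finger_gap: 0.0
```

View pics/scene5.png

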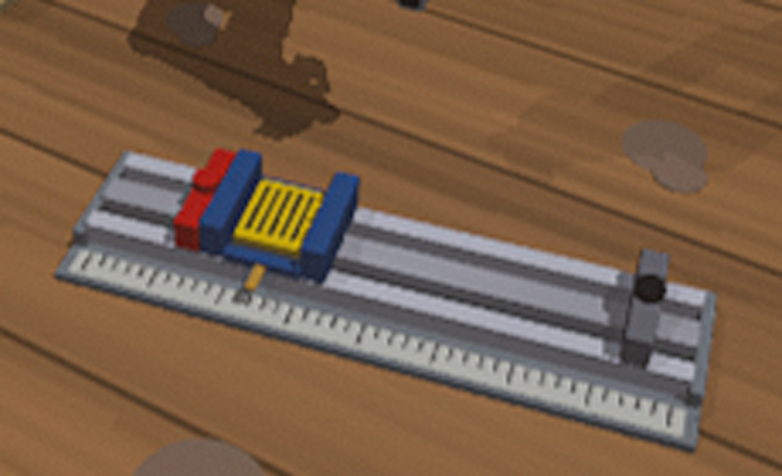

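View pics/top5.png

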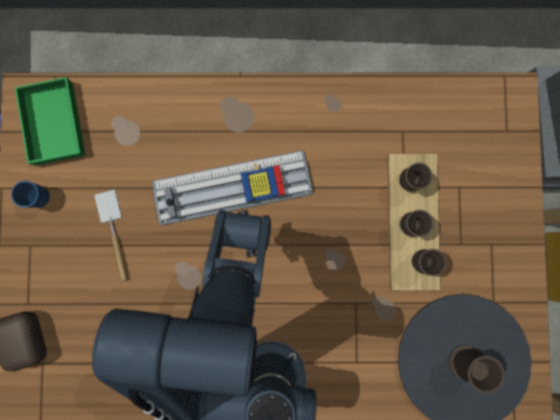

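The scene zoom shows the carriage flush against the red stop and the pad up. The top view shows the vases and spatula unmoved. One numeric check on the gap and pad height before handing in.

```bash
python3 - <<'E'
from h import *
ax=np.array([np.cos(np.radians(101.4)),np.sin(np.radians(101.4))])
a=pickle.load(open("pics/top5.pkl","rb"));im=a["image"];H,S,V=cv2.split(cv2.cvtColor(im,cv2.COLOR_RGB2HSV))
sel=np.zeros(H.shape,bool);sel[140:235,140:325]=1
Y=(H>23)&(H<36)&(S>140)&(V>80)&sel;R=((H<6)|(H>172))&(S>150)&(V>80)&sel
o={}
for k,m,h in [("y",Y,.046),("r",R,.060)]:
    s,c,mm=max(comps(m.astype(np.uint8)),key=lambda q:q[0][4])
    ys,xs=np.nonzero(mm);w=np.array([ray(a,x,y,h)[:2] for x,y in zip(xs,ys)]).astype(np.float32)
    o[k]=np.array(cv2.minAreaRect(w*1000)[0]);print(k,o[k])
print("pad-red along mm",(o["y"]-o["r"])@ax)
for n in ["scene0","scene5"]:
    d=pickle.load(open(f"pics/{n}.pkl","rb"));f=210/np.tan(np.radians(d["vfov"]/2));Rr=np.array(d["R"])
    m=masks(d["image"])["yellow"];s,c,mm=max(comps(m),key=lambda q:q[0][4]);ys,xs=np.nonzero(mm)
    z=d["z_map"][ys,xs];P=np.c_[(xs-d["cx"])/f*z,(ys-d["cy"])/f*z,z]-d["t"]
    print(n,"pad z median",np.median((P@Rr)[:,2]))
# gap profile along rail, scene4 vs scene5 pixel difference around the carriage's far end
d4=pickle.load(open("pics/scene4.pkl","rb"));d5=pickle.load(open("pics/scene5.pkl","rb"))
for d in (d4,d5):
    m=masks(d["image"])["blue"][215:260,265:320];print([ (s.tolist(),c.round(2).tolist()) for s,c,_ in comps(m)])
print(cv2.phaseCorrelate(*[np.float32(cv2.cvtColor(d["image"][235:256,285:316],cv2.COLOR_RGB2GRAY)) for d in (d4,d5)]))
E
```

```text
y [584.32965088  34.30633163]
r [594.6628418  -25.13811302]
pad-red along mm 60.31410662251323
scene0 pad z median 0.0474914972443216
scene5 pad z median 0.04748643876019621
[([28, 6, 22, 24, 189], [40.99, 16.66]), ([10, 26, 21, 8, 53], [19.72, 30.21])]
[([4, 0, 18, 22, 148], [12.5, 10.19]), ([34, 6, 16, 24, 166], [41.87, 17.53]), ([11, 28, 20, 7, 47], [20.94, 30.53])]
((-0.10148283464966568, -0.06727651401252466), 0.8638929227987925)
```

```bash
python3 - <<'E'
import cv2,pickle
d=pickle.load(open("pics/scene5.pkl","rb"))
cv2.imwrite("pics/gap5.png",cv2.resize(d["image"][208:256,255:325,::-1],None,fx=11,fy=11,interpolation=cv2.INTER_NEAREST))
E
```

```text
(no output)
```

View pics/gap5.png

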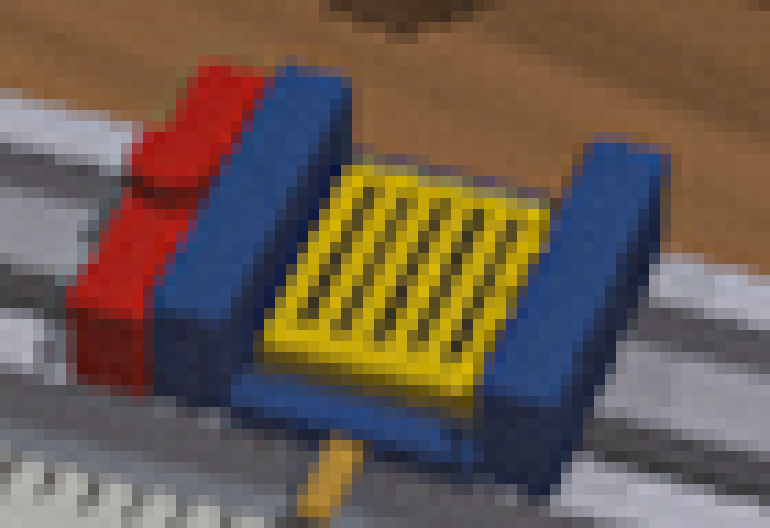

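The close-up shows red and blue touching with no gap (near (150,330)). The pad-to-red-stop distance is 60.3 mm, the pad is back at its original height, and the carriage did not shift on release. Handing in.

```bash
python3 - <<'E'
from station import manip,workorder
s=manip.sense();print(s["t"],s["qd"].round(3),s["force"].round(2)); print(workorder.sign_off())
E
```

```text
10.15 [-0.006  0.013 -0.056 -0.     0.    -0.002] [ 1.07 -0.82 -0.06]
the job is handed in; nothing more can be done
None
```

The carriage now sits locked against the red stop with its pad up. I handed the job in at about 10 s of the 42 s allowed.

**What I did:** With the fingers shut, I pressed the yellow pad fully down, at 13–18 N. Keeping it pressed, I moved the carriage about 91 mm until it met the red stop. The force along the rail rose to 11 N there. The carriage followed by friction under the fingertip, not by a push on its raised end. I then lifted straight up and moved the arm clear.

**Last checks:**
- **Position:** the pad centre is 60.3 mm from the red stop's centre, against 60 mm when touching. The close-up shows no gap.
- **Release:** the pad is back at its starting height. Its depth reads 47.5 mm both before and after (46 mm nominal). The carriage shifted about 0.1 px in the scene view as I let go.
- **Surroundings:** the vases and spatula look unmoved in the top view, which I judged by eye only. The robot was touching nothing at hand-in.

No check failed or disagreed, but the gap is only known to about 1–2 mm from the cameras. The 11 N contact force before release supports that it is touching.

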